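# Wedge up the sagging board in the vice

### The job

The board gripped in the vice sags at its free end and has to be propped before it is sawn. Stand the packing block on the bench under the free end, then push the wedge in between the block and the board, thin end first, until it jams tight and has lifted the board level. Leave block and wedge in place there, and do not disturb the jar, the screw carton or the tape measure.

Things in the scene. Friction and masses are not known exactly. Their poses are not given: they have to be found in the camera images.
- board (a joint): Droop of the pale pine board, rad: 0 level, positive free end low (starts 0.036 to 0.052), negative too high. Gripped on edge (28.5 mm thick, 58 mm high) in the blue vice, it runs to the robot's right, roughly along -y. It turns about a point in the jaws 200 mm back from the free end, springily: the lift needed at the free end rises to about 10 N when level; unpropped it springs back down.
- board_end (a point): Middle of the lower edge of the board's free end face. Its y axis points along the board towards the vice, so the way out of the free end is -y; x points across the board, z up the end face. The underside here is 96 to 100 mm above the bench when the board is level, 7 to 11 mm less at the start.
- block_centre (a point): Centre of the loose brown timber packing block, 130 mm long (its x axis), 58 mm wide (y), 74 mm high (z), 0.34 kg; it starts standing on its 130 x 58 mm side on the bench. Grip across the 58 mm width.
- wedge_centre (a point): Loose dark hardwood wedge with orange butt, 180 mm long (x axis, to the thin end), 44 mm wide (y), flat underside, sloping top: 5 mm thick at the thin end (x = +90 mm), 36 mm at the orange butt (x = -90 mm). Point: mid-length, mid-width, 10 mm above the underside. Starts flat on the bench. Grip across the width. Wood friction about 0.6, so it stays where jammed; pushing it home takes 10 to 18 N.
- wedge_tip (a point): Middle of the wedge's thin end, on its underside (axes as the wedge's).
- nail_jar: Bystander: glass jar with a yellow lid, 70 x 75 x 97 mm, origin at the centre of its underside. Leave it alone.
- screw_box: Bystander: white and green carton, 76 x 98 x 34 mm, origin at the centre of its underside. Leave it alone.
- tape_measure: Bystander: yellow tape measure, 81 x 111 x 34 mm, origin at the centre of its underside. Leave it alone.

How it is judged:
By the outcome, as a careful person would: the job done as asked, in the order asked, and still so for the second after the job is handed in, with the robot touching nothing.
It also fails if it takes over 70 s, if anything falls off the work surface, if the arm or the gripper's body presses on something with over 40 N, if the wrist force passes 120 N, or if a joint passes its speed limit or range.

### The arm

A 7-joint arm with a two-finger parallel gripper is mounted at the origin on a cart in front of the work surface, level with it; the furniture and walls round the work are solid. World frame = base frame: x ahead of the robot, y to its left, z up, the work surface at z = 0. Lengths are in mm, angles in rad, forces in N, time in s.
With the tool pointing down it reaches from about 400 to 875 mm from the base axis. Payload 4.4 kg.
Tool frame: the origin (TCP) lies midway between the tips of the shut fingers; the grasp point (between the pads) lies 19 mm behind it; z points along the fingers, y is the line along which they close (so a half turn about z gives the same grasp; the last joint's range is limited). The gripper opens to 85 mm and grips with 20 to 120 N. Pads are 22 mm wide; open, the fingers measure 114 mm over their backs; the gripper's body (76 mm by 85 mm) begins 54 mm behind the grasp point. The pads swing forward as they close: fully open they stand 13 mm farther back than shut.
Start: joints at [1.086, 0.628, 0.038, 1.517, -0.027, 0.996, -0.02], TCP at [264.362, -593.828, 192.713] pointing down, gripper open.
Joint ranges: [-3.06, 3.06], [-0.37, 2.12], [-1.25, 1.32], [0.18, 2.47], [-1.1, 4.24], [0.23, 1.98], [-2.94, 2.94]. Speed limits (rad/s): [2.57, 2.57, 3.14, 3.14, 3.14, 3.14, 3.14].

### API

Orientations are given as [roll, pitch, yaw] about the fixed x, y, z axes, in that order (R = Rz(yaw) Ry(pitch) Rx(roll)).
In Python, from cell import telemetry, eyes, ctrl, finder gives the robot as it stands.
- The arm moves only by the tool move_arm, never from a script. Its argument "steps" is a list of rows, each a list of 7 numbers: the turn, a rotation vector about the world's x, y, z in degrees, then the shift along the world's x, y, z in m, then the finger opening in m, from 0 to 0.0854. A call has 1 to 5 rows; each row shifts and turns the commanded pose from where the row before left it; what a row does not reach is not made up. A row lasts 1/10 s, in which the tool goes at most 50 mm and 8.59 degrees, less where a joint would pass 70% of its speed; a pose out of reach is approached as far as the arm can. A call with a gripper value outside its range is refused whole. The fingers move at their own pace and stop on an object; the grip force is fixed at half the most. Time passes only in rows, so rows that do not move let the fingers close. It gives the time, the measured TCP pose, the force, the opening and the grip force at its end, in the units of the state.
- telemetry.read_state(): the state, without advancing time (a new reading comes with each control period).
- eyes.get_image(name): name is "scene" or "top" or "wrist"; returns (picture, depth): 480x640x3 uint8, blue, green, red; 480x640 float32, mm along the optical axis (not along the pixel's ray), 0 where there is no reading.
- eyes.calibration(name): a dict with "fx", "fy", "cx", "cy" (pixels), "position" and "attitude" of the camera in the world. Camera axes: x right, y down, z forward; pixel columns grow to the right and rows downward; lengths in mm; the calibration is good to about 2 mm. The wrist camera is an equidistant fisheye: a pixel r from the principal point sees the ray r / f radians off the axis. A picture is of the moment at which its call begins: read the wrist's pose just before it. calibration takes no time and is no camera call; for the wrist camera it gives the pose at the moment of the call.
- ctrl.finish_job(): hands the job in; it is judged then, once.
Trained networks look in the newest picture that a camera, given by its name, has taken for a name from the list of things; names that differ only in an ending like _2 or _b are one class to them, and where a whole thing is asked for, a point or a joint stands for the part that bears it (a point fixed in the world has none). Each returns a list of dicts, best first, with "confidence" (0 to 1); they miss things now and then, are a little off and sometimes report something else, mostly with a low value. They report only what shows in the picture. A call takes as long as a camera call.
- finder.boxes_of(camera, name): "location" ([x, y, z] in mm, in the coordinates of the camera as it stood for that picture, good to about 4 mm: the middle of the surface that is visible of it).
- finder.cut_out(camera, name): "mask" (480x640 bool, what is visible of it).
- finder.pinpoint(camera, name): "location" ([x, y, z] in mm, in the coordinates of the camera as it stood for that picture, good to about 4 mm: a listed point, or the origin of a listed thing).
The state is a dict: "clock": time; "qpos": joint angles; "qd": joint speeds; "tau": joint torques, N m; "eef_pos": TCP position; "tool_rot": TCP orientation; "force": force on the tool from outside, world axes, zero at the start; "torque": the same for the moment, N m; "width": finger opening in mm; "gripper_force": force on a finger pad.
Only numpy, scipy, OpenCV 4.12 (cv2) and the standard library are available. Lean on these libraries where they do the work, as an engineer would, in place of code of your own. Each camera call takes 0.05 s, during which the arm holds its last target. There are 200 camera calls.

## Working session

There is one attempt and no reset: what is moved stays moved. The work goes in short steps, Python scripts to look and compute and a tool call to move; the robot and the scene stay as the last step left them, time stands still between calls to the robot, and variables do not carry over. Pictures are saved under pics/ and viewed, at most 10 in all, crops included, and the job is handed in when it is done.

Besides the shell and the picture viewer there is one more tool, called after "Emit:" as name([rows], argument=value, ...), one row to a line, values as JSON. move_arm: Moves the arm, as the interface text tells. Its arguments: {"type":"object","properties":{"steps":{"type":"array"}},"required":["steps"]}

```bash
mkdir -p pics; ls; cat > h.py <<'E'
import numpy as np, cv2
from scipy.spatial.transform import Rotation as R
from cell import telemetry, eyes, ctrl, finder
def T(c):
    a=np.array(c["attitude"],float)
    r=a if a.shape==(3,3) else (R.from_euler('xyz',a).as_matrix() if a.size==3 else R.from_quat(a).as_matrix())
    return r,np.array(c["position"],float)
def world(cam,p,c=None):
    r,t=T(c or eyes.calibration(cam)); return r@np.array(p)+t
def cloud(cam,depth,mask,c=None):
    c=c or eyes.calibration(cam); v,u=np.nonzero(mask&(depth>0)); z=depth[v,u]
    P=np.stack([(u-c["cx"])/c["fx"]*z,(v-c["cy"])/c["fy"]*z,z],1)
    r,t=T(c); return P@r.T+t
E
python3 - <<'E'
from h import *
s=telemetry.read_state(); print(s)
for cam in("scene","top"):
    c=eyes.calibration(cam); print(c)
    im,d=eyes.get_image(cam); cv2.imwrite(f"pics/{cam}0.png",im)
    for n in("board_end","block_centre","wedge_centre","wedge_tip","nail_jar","screw_box","tape_measure"):
        print(cam,n,[(world(cam,o["location"],c).round(0),round(o["confidence"],2)) for o in finder.pinpoint(cam,n)[:2]])
E
```

```text
pics
{'clock': 0.0, 'qpos': array([ 1.08617371,  0.62934958,  0.03844058,  1.51838309, -0.02700328,
        0.99631547, -0.01997584]), 'qd': array([-3.21547311e-05, -2.80344533e-04, -1.06439411e-03, -5.07869506e-04,
        6.58216222e-04,  1.63054399e-03, -7.41731909e-04]), 'tau': array([ 2.15856135e-04, -5.63397002e+01,  1.22603998e+00, -1.93437767e+01,
        1.09014902e-02,  1.04322188e-02, -5.08576051e-06]), 'eef_pos': array([ 264.08129035, -593.15438148,  191.7820924 ]), 'tool_rot': array([-3.13965525e+00,  2.26403067e-05,  4.18845786e-01]), 'force': array([0.02689912, 0.11842324, 0.0563303 ]), 'torque': array([-0.00510085, -0.01460083, -0.01555421]), 'gripper_force': 0.0, 'width': 85.41654747666489}
{'fx': 503.64900251124897, 'fy': 503.64900251124897, 'cx': 318.6022650200234, 'cy': 238.02637941658475, 'position': array([-182.57524068,  224.60880149, 1058.01217747]), 'attitude': array([-2.51255742,  0.00776843, -1.82883531])}
scene board_end [(array([ 382., -216.,   90.]), 0.72)]
scene block_centre [(array([389., 278.,  30.]), 0.79), (array([ 586., -160.,    2.]), 0.58)]
scene
[... 158 characters left out ...]
y([489., 384.,   4.]), 0.44)]
scene screw_box [(array([ 585., -160.,    2.]), 0.81)]
scene tape_measure [(array([638., 116.,   3.]), 0.96), (array([622.,  -2.,   2.]), 0.5)]
{'fx': 623.7626580621684, 'fy': 623.7626580621684, 'cx': 316.97241704382355, 'cy': 238.12284949226594, 'position': array([ 353.87694606,   80.99143781, 1329.25104685]), 'attitude': array([-3.02536539, -0.01935215, -1.54579483])}
top board_end [(array([ 381., -212.,   90.]), 0.65)]
top block_centre []
top wedge_centre [(array([504., 306.,  14.]), 0.63)]
top wedge_tip [(array([485., 388.,  -1.]), 0.77)]
top nail_jar [(array([619.,  -4.,  -2.]), 0.88)]
top screw_box [(array([ 581., -163.,   -6.]), 0.77)]
top tape_measure []
```

View pics/scene0.png

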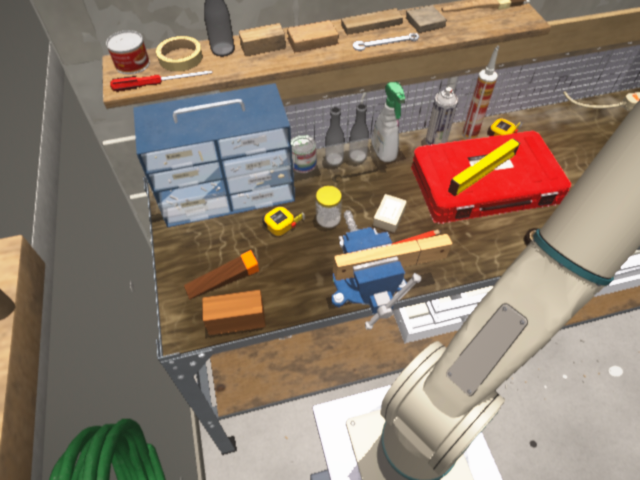

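View pics/top0.png

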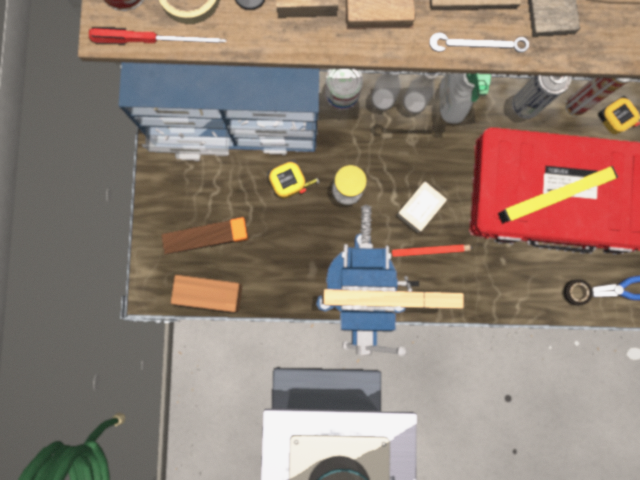

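```bash
python3 - <<'E'
from h import *
for cam in("top","scene"):
    c=eyes.calibration(cam); im,d=eyes.get_image(cam)
    for n in("block_centre","wedge_centre","board"):
        o=finder.cut_out(cam,n)
        if not o: print(cam,n,"none"); continue
        m=cv2.erode(o[0]["mask"].astype(np.uint8),np.ones((3,3)))>0
        P=cloud(cam,d,m,c); zt=np.percentile(P[:,2],95)
        Q=P[P[:,2]>zt-6] if n!="wedge_centre" else P[P[:,2]>3]
        r=cv2.minAreaRect(Q[:,:2].astype(np.float32))
        print(cam,n,round(o[0]["confidence"],2),len(P),"z",np.percentile(P[:,2],[2,50,98]).round(0),r)
        print(cv2.boxPoints(r).round(0).tolist())
        if n=="wedge_centre":
            A=np.c_[Q[:,:2],np.ones(len(Q))];g=np.linalg.lstsq(A,Q[:,2],rcond=None)[0];print("grad",g, np.degrees(np.arctan2(-g[1],-g[0])))
        if n=="board":
            g=np.polyfit(Q[:,1],Q[:,2],1);g2=np.polyfit(Q[:,1],Q[:,0],1);print("z/y",g,"x/y",g2,Q[:,1].min(),Q[:,1].max())
E
```

```text
top block_centre 0.93 1725 z [52. 73. 78.] ((383.54425048828125, 282.03887939453125), (127.74198913574219, 53.19618225097656), 84.13206481933594)
[[351.0, 221.0], [403.0, 216.0], [417.0, 343.0], [364.0, 348.0]]
top wedge_centre 0.63 1539 z [ 3. 21. 36.] ((504.9481201171875, 298.80340576171875), (42.09977340698242, 175.66038513183594), 11.199017524719238)
[[467.0, 381.0], [501.0, 209.0], [543.0, 217.0], [509.0, 389.0]]
grad [ 3.96427014e-02 -1.65097770e-01  4.90269301e+01] 103.5020453933243
top board 0.81 1851 z [144. 152. 161.] ((380.4315185546875, -52.26268768310547), (25.16202735900879, 199.75721740722656), 0.04992840439081192)
[[368.0, 48.0], [368.0, -152.0], [393.0, -152.0], [393.0, 48.0]]
z/y [2.83960517e-02 1.57240588e+02] x/y [4.33116359e-03 3.80518292e+02] -152.14644996713798 47.616182070264685
scene block_centre 0.91 2043 z [ 9. 72. 77.] ((383.1133117675781, 280.5481262207031), (127.95262145996094, 57.69962692260742), 83.83698272705078)
[[348.0, 220.0], [405.0, 214.0], [419.0, 341.0], [361.0, 347.0]]
scene wedge_centre 0.66 1237 z [ 4. 18. 35.] ((505.0203857421875, 297.2552185058594), (46.400508880615234, 174.2952423095703), 12.48400592803955)
[[464.0, 377.0], [501.0, 207.0], [547.0, 217.0], [509.0, 387.0]]
grad [  0.19486653  -0.1099177  -47.23855486] 150.57410778661134
scene board 0.76 2135 z [ 99. 149. 160.] ((380.620849609375, -60.85157775878906), (213.5604248046875, 31.29920768737793), 89.79280090332031)
[[365.0, -168.0], [396.0, -168.0], [397.0, 46.0], [365.0, 46.0]]
z/y [3.30723417e-02 1.57092813e+02] x/y [-7.85243977e-03  3.80063171e+02] -167.64795795259704 45.94482497018268
```

The scene view shows the block at about (235,312), the wedge at (222,272) with its orange butt to the right and the board's free end at (450,242). In the top view these are at (205,293), (205,235) and (463,300). The wedge already points along +y, so it goes in from the free end. First I'll check the vice face and the board end.

```bash
python3 - <<'E'
from h import *
full=np.ones((480,640),bool)
for cam in("top","scene"):
    c=eyes.calibration(cam); im,d=eyes.get_image(cam)
    P=cloud(cam,d,full,c)
    B=P[(abs(P[:,0]-381)<11)&(P[:,2]>125)&(P[:,1]>-260)&(P[:,1]<60)]
    i=B[:,1]<-40
    print(cam,"board y",B[:,1].min(),B[:,1].max(),"z fit",np.polyfit(B[i,1]+214,B[i,2],1))
    C=P[(P[:,2]>125)&(P[:,2]<175)&(P[:,1]<-120)&(P[:,1]>-230)&(abs(P[:,0]-381)<40)]; print("board x",np.percentile(C[:,0],[2,50,98]), [np.median(C[abs(C[:,1]-y)<15,0]).round(1) for y in(-200,-170,-140)])
    for lo,hi in((40,60),(60,80),(80,100),(100,120)):
        V=P[(P[:,2]>lo)&(P[:,2]<hi)&(P[:,1]<-30)&(P[:,1]>-130)&(abs(P[:,0]-381)<60)]
        if len(V):print("vice z",lo,len(V),np.percentile(V[:,1],[1,5,20]).round(0),"x",V[:,0].min().round(),V[:,0].max().round())
    W=P[(abs(P[:,0]-505)<60)&(abs(P[:,1]-300)<110)&(P[:,2]>5)]
    r=cv2.minAreaRect(W[:,:2].astype(np.float32));print("wedge",r)
    K=P[(P[:,0]<440)&(abs(P[:,1]-280)<90)&(P[:,2]>66)&(P[:,2]<85)]
    print("block",cv2.minAreaRect(K[:,:2].astype(np.float32)))
E
```

```text
top board y -217.71327577563773 48.935137747179255 z fit [5.04589525e-02 1.45837867e+02]
board x [366.62448572 380.17321538 394.20208574] [np.float64(379.9), np.float64(380.7), np.float64(380.2)]
vice z 40 4 [-130. -130. -130.] x 400.0 406.0
vice z 60 3 [-129. -129. -129.] x 399.0 403.0
vice z 80 17 [-101.  -79.  -57.] x 358.0 366.0
vice z 100 50 [-112. -110.  -74.] x 357.0 441.0
wedge ((505.91009521484375, 299.6016540527344), (118.0381851196289, 217.00987243652344), 1.3111426830291748)
block ((384.0912170410156, 283.8502197265625), (131.46890258789062, 58.03695297241211), 84.03763580322266)
scene board y -218.83280153232909 47.733299689941106 z fit [5.43736965e-02 1.45920999e+02]
board x [366.6012408  375.24255408 395.34190879] [np.float64(375.4), np.float64(375.2), np.float64(374.2)]
vice z 60 6 [-74. -74. -73.] x 321.0 323.0
vice z 80 17 [-128. -127. -122.] x 321.0 370.0
vice z 100 78 [-129. -128. -123.] x 321.0 371.0
wedge ((491.4306945800781, 309.1897888183594), (72.01822662353516, 207.8997344970703), 12.6898832321167)
block ((385.85882568359375, 281.4429626464844), (130.27882385253906, 61.44908905029297), 84.20674896240234)
```

Emit:
move_arm([
  [0, 0, 8, 0.04, 0.03, 0.03, 0.085],
  [0, 0, 8, 0.04, 0.03, 0.03, 0.085],
  [0, 0, 8, 0.04, 0.03, 0.03, 0.085],
  [0, 0, 8, 0.04, 0.03, 0.03, 0.085],
  [0, 0, 8, 0.03, 0.03, 0.02, 0.085],
])

```text
clock: 1.8
eef_pos: [433.4, -460.3, 317.4]
tool_rot: [3.139, 0.001, 1.123]
force: [1.5, -1.0, 0.2]
width: 85.0
gripper_force: 0.0
```

```bash
python3 - <<'E'
from h import *
a,_=eyes.get_image("scene");b,_=eyes.get_image("top")
A=cv2.resize(a[200:300,320:470],None,fx=5,fy=5,interpolation=2)[:290*1]
A=cv2.resize(a[200:320,320:470],(500,400),interpolation=2);B=cv2.resize(b[200:360,310:480],(300,282),interpolation=2)
o=np.zeros((400,800,3),np.uint8);o[:,:500]=A;o[:282,500:]=B;cv2.imwrite("pics/v1.png",o)
E
```

```text
(no output)
```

View pics/v1.png

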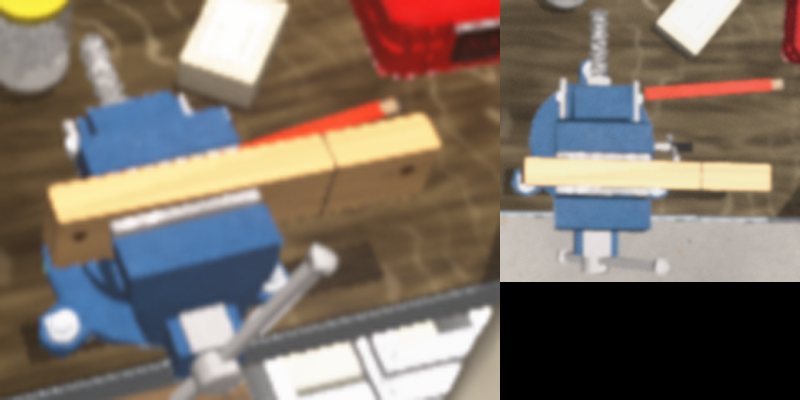

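Emit:
move_arm([
  [0, 0, 4, 0.02, 0.045, 0, 0.085],
  [0, 0, 4, 0.02, 0.045, 0, 0.085],
  [0, 0, 4, 0.02, 0.045, 0, 0.085],
  [0, 0, 4, 0.01, 0.045, 0, 0.085],
  [0, 0, 4, 0, 0.05, 0, 0.085],
])

```text
clock: 2.4
eef_pos: [502.5, -229.6, 315.2]
tool_rot: [3.141, -0.0, 1.468]
force: [0.9, 0.5, 0.3]
width: 85.1
gripper_force: 0.0
```

Emit:
move_arm([
  [0, 0, 0, 0, 0.05, 0, 0.085],
  [0, 0, 0, 0, 0.05, 0, 0.085],
  [0, 0, 0, 0, 0.05, 0, 0.085],
  [0, 0, 0, 0, 0.05, 0, 0.085],
  [0, 0, 0, 0, 0.05, 0, 0.085],
])

```text
clock: 2.9
eef_pos: [501.2, 20.4, 315.7]
tool_rot: [3.141, 0.0, 1.464]
force: [1.7, -0.6, -0.6]
width: 84.9
gripper_force: 0.0
```

The crop shows the vice body ending at about y = -89. A small lever lies low beside the board at crop pixel (680,147). That leaves room for a wedge tip at about -107.

Emit:
move_arm([
  [0, 0, 0, -0.025, 0.042, -0.025, 0.085],
  [0, 0, 0, -0.025, 0.042, -0.025, 0.085],
  [0, 0, 0, -0.024, 0.042, -0.025, 0.085],
  [0, 0, 0, -0.024, 0.042, -0.025, 0.085],
  [0, 0, 0, -0.023, 0.045, -0.016, 0.085],
])

```text
clock: 3.4
eef_pos: [388.9, 215.0, 207.8]
tool_rot: [-3.141, 0.001, 1.463]
force: [1.0, -0.2, 0.2]
width: 85.3
gripper_force: 0.0
```

```bash
python3 - <<'E'
from h import *
print({k:telemetry.read_state()[k] for k in("qpos","eef_pos","tool_rot")})
c=eyes.calibration("wrist");print(c)
im,d=eyes.get_image("wrist");cv2.imwrite("pics/w1.png",im)
for n in("block_centre","wedge_centre","wedge_tip"):
    print(n,[(world("wrist",o["location"],c).round(0),round(o["confidence"],2)) for o in finder.pinpoint("wrist",n)[:2]])
o=finder.cut_out("wrist","block_centre")
def fish(d,m):
    v,u=np.nonzero(m&(d>0));z=d[v,u];x=(u-c["cx"])/c["fx"];y=(v-c["cy"])/c["fy"];r=np.hypot(x,y)+1e-9
    k=np.tan(r)/r*z;rr,t=T(c);return np.stack([x*k,y*k,z],1)@rr.T+t
P=fish(d,o[0]["mask"]);Q=P[P[:,2]>66];print(len(Q),np.percentile(P[:,2],[2,50,98]),cv2.minAreaRect(Q[:,:2].astype(np.float32)))
E
```

```text
{'qpos': array([-0.22391083,  0.34373019, -0.45389813,  2.0326007 ,  0.20605217,
        0.81001957, -0.90522741]), 'eef_pos': array([388.89039199, 214.96347565, 207.78393768]), 'tool_rot': array([-3.14075377e+00,  1.39322037e-03,  1.46343312e+00])}
{'fx': 371.64829954431775, 'fy': 371.64829954431775, 'cx': 321.68508927017473, 'cy': 237.08418208024645, 'position': array([398.79657077, 298.02988285, 389.22689137]), 'attitude': array([ 2.81326213e+00,  5.72125661e-04, -1.07426849e-01])}
block_centre []
wedge_centre [(array([512., 297.,   6.]), 0.94)]
wedge_tip [(array([491., 388.,   3.]), 0.95)]
10134 [72.64423432 74.30656638 75.86527199] ((387.54248046875, 281.0141296386719), (129.45379638671875, 58.884700775146484), 83.51117706298828)
```

Emit:
move_arm([
  [0, 0, 0, -0.004, 0.01, -0.045, 0.085],
  [0, 0, 0, -0.004, 0.009, -0.045, 0.085],
  [0, 0, 0, 0, 0, -0.03, 0.085],
  [0, 0, 0, 0, 0, -0.001, 0.085],
  [0, 0, 0, 0, 0, 0, 0.085],
])

```text
clock: 4.15
eef_pos: [383.3, 233.1, 88.5]
tool_rot: [3.141, 0.001, 1.463]
force: [0.5, 0.2, 0.8]
width: 85.1
gripper_force: 0.0
```

Emit:
move_arm([
  [0, 0, 0, -0.002, 0.001, -0.03, 0.085],
  [0, 0, 0, 0, 0, -0.025, 0.085],
  [0, 0, 0, 0, 0, -0.01, 0.085],
  [0, 0, 0, 0, 0, 0, 0.085],
  [0, 0, 0, 0, 0, 0, 0.04],
])

```text
clock: 4.65
eef_pos: [381.5, 235.6, 24.4]
tool_rot: [3.14, -0.001, 1.465]
force: [-0.4, 0.1, -0.1]
width: 73.0
gripper_force: 0.0
```

Emit:
move_arm([
  [0, 0, 0, 0, 0, 0, 0.04],
  [0, 0, 0, 0, 0, 0, 0.04],
  [0, 0, 0, 0, 0, 0, 0.04],
  [0, 0, 0, 0, 0, 0, 0.04],
  [0, 0, 0, 0, 0, 0, 0.04],
])

```text
clock: 5.15
eef_pos: [381.5, 235.7, 24.8]
tool_rot: [3.139, -0.002, 1.465]
force: [-0.9, -0.0, 9.4]
width: 55.9
gripper_force: 61.7
```

Emit:
move_arm([
  [0, 0, 0, 0, 0, 0.03, 0.04],
  [0, 0, 0, 0, 0, 0.045, 0.04],
  [0, 0, 0, 0.01, 0, 0.045, 0.04],
  [0, 0, 0, 0.02, -0.01, 0.045, 0.04],
  [0, 0, 0, 0.025, -0.02, 0.04, 0.04],
])

```text
clock: 5.65
eef_pos: [434.1, 206.9, 230.1]
tool_rot: [3.14, -0.002, 1.47]
force: [2.7, 0.2, -5.4]
width: 56.0
gripper_force: 66.6
```

Emit:
move_arm([
  [0, 0, 1, 0.02, -0.03, 0.025, 0.04],
  [0, 0, 1, 0.02, -0.04, 0.02, 0.04],
  [0, 0, 1, 0.015, -0.045, 0, 0.04],
  [0, 0, 1, 0, -0.048, 0, 0.04],
  [0, 0, 1, 0, -0.048, 0, 0.04],
])

```text
clock: 6.15
eef_pos: [488.7, -7.5, 272.3]
tool_rot: [-3.141, 0.0, 1.554]
force: [0.8, -0.1, -4.6]
width: 55.7
gripper_force: 66.7
```

Emit:
move_arm([
  [0, 0, 1, 0, -0.048, 0, 0.04],
  [0, 0, 0, 0, -0.048, 0, 0.04],
  [0, 0, 0, 0, -0.048, 0, 0.04],
  [0, 0, 0, 0, -0.048, 0, 0.04],
  [0, 0, 0, 0, -0.048, 0, 0.04],
])

```text
clock: 6.65
eef_pos: [488.4, -247.2, 272.3]
tool_rot: [-3.141, 0.0, 1.571]
force: [0.5, -0.1, -3.4]
width: 55.8
gripper_force: 66.7
```

Emit:
move_arm([
  [0, 0, 0, -0.015, -0.045, 0, 0.04],
  [0, 0, 0, -0.03, -0.035, 0, 0.04],
  [0, 0, 0, -0.035, -0.023, -0.01, 0.04],
  [0, 0, 0, -0.028, 0, -0.03, 0.04],
  [0, 0, 0, 0, 0, -0.04, 0.04],
])

```text
clock: 7.15
eef_pos: [376.4, -350.8, 192.6]
tool_rot: [-3.14, 0.003, 1.564]
force: [1.6, -0.6, -5.5]
width: 55.5
gripper_force: 66.6
```

```bash
python3 - <<'E'
from h import *
print({k:telemetry.read_state()[k] for k in("eef_pos","tool_rot")})
c=eyes.calibration("wrist")
im,d=eyes.get_image("wrist");cv2.imwrite("pics/w2.png",im)
print([(world("wrist",o["location"],c).round(1),round(o["confidence"],2)) for o in finder.pinpoint("wrist","board_end")[:2]])
c=eyes.calibration("scene");im,d=eyes.get_image("scene")
for n in("board_end","block_centre"):print(n,[(world("scene",o["location"],c).round(1),round(o["confidence"],2)) for o in finder.pinpoint("scene",n)[:2]])
E
```

```text
{'eef_pos': array([ 376.3876357 , -350.81658886,  192.61008392]), 'tool_rot': array([-3.13971952e+00,  3.04587938e-03,  1.56411500e+00])}
[]
board_end [(array([ 382.2, -213.6,   88.6]), 0.75)]
block_centre [(array([ 378.7, -304.5,  197.7]), 0.58)]
```

View pics/w2.png

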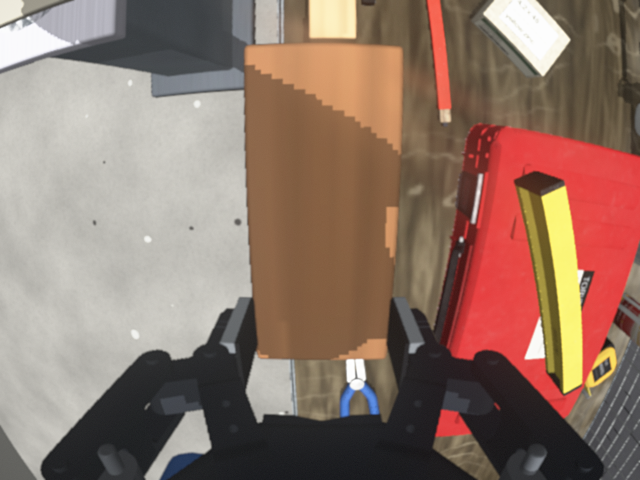

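The wrist view shows the block held straight, with the board end ahead at (332,18) and the bench's front edge at column 285–295. The block is close to that edge, so I'll measure it.

```bash
python3 - <<'E'
from h import *
full=np.ones((480,640),bool)
for cam in("top","scene"):
    im,d=eyes.get_image(cam);P=cloud(cam,d,full)
    for y0 in(-300,-270,-240,-180,-150):
        B=P[(abs(P[:,1]-y0)<12)&(abs(P[:,2])<8)&(P[:,0]<480)&(P[:,0]>250)]
        print(cam,y0,len(B),np.percentile(B[:,0],[0,2,10]).round(0) if len(B) else "")
c=eyes.calibration("wrist");im,d=eyes.get_image("wrist")
def fish(d,m):
    v,u=np.nonzero(m&(d>0));z=d[v,u];x=(u-c["cx"])/c["fx"];y=(v-c["cy"])/c["fy"];r=np.hypot(x,y)+1e-9
    k=np.tan(r)/r*z;rr,t=T(c);return np.stack([x*k,y*k,z],1)@rr.T+t
P=fish(d,full)
B=P[(abs(P[:,2])<8)&(P[:,1]<-150)&(P[:,1]>-330)&(P[:,0]<450)];print("wrist bench x",np.percentile(B[:,0],[0,1,5]))
B=P[(P[:,2]>130)&(P[:,2]<165)&(P[:,1]>-235)&(P[:,1]<-120)&(abs(P[:,0]-380)<40)];print("board",B.min(0),B.max(0))
B=P[(P[:,2]>180)&(P[:,1]>-330)&(P[:,1]<-200)&(abs(P[:,0]-380)<50)];print("block",cv2.minAreaRect(B[:,:2].astype(np.float32)),np.percentile(B[:,2],[2,50,98]))
print(telemetry.read_state()["eef_pos"],telemetry.read_state()["tool_rot"])
E
```

```text
top -300 394 [330. 336. 342.]
top -270 759 [331. 337. 348.]
top -240 594 [330. 336. 345.]
top -180 588 [331. 337. 345.]
top -150 515 [330. 336. 343.]
scene -300 464 [330. 334. 346.]
scene -270 357 [330. 332. 339.]
scene -240 314 [331. 332. 339.]
scene -180 302 [331. 332. 339.]
scene -150 240 [330. 332. 337.]
wrist bench x [-43.03458501 -27.6520987    5.91497168]
board [ 370.30441359 -219.91214862  144.96664867] [ 398.66940038 -192.14924307  151.51269873]
block ((384.82257080078125, -283.91314697265625), (59.516845703125, 92.17142486572266), 0.0011747920652851462) [239.77063924 241.81748588 332.14624865]
[ 383.39117278 -348.75775955  193.73583795] [3.13862543e+00 2.22277642e-03 1.57193551e+00]
```

Emit:
move_arm([
  [0, 0, 0, 0, 0, -0.045, 0.04],
  [0, 0, 0, 0, 0, -0.045, 0.04],
  [0, 0, 0, 0, 0, -0.045, 0.04],
  [0, 0, 0, 0, 0, -0.025, 0.04],
  [0, 0, 0, 0, 0, 0, 0.04],
])

```text
clock: 8.05
eef_pos: [380.7, -347.1, 29.8]
tool_rot: [-3.138, -0.003, 1.572]
force: [-0.5, 0.8, -3.5]
width: 55.5
gripper_force: 66.8
```

Emit:
move_arm([
  [0, 0, 0, 0, 0, 0, 0.04],
])

```text
clock: 8.15
eef_pos: [383.0, -348.8, 32.9]
tool_rot: [3.14, 0.001, 1.571]
force: [0.3, 0.4, -3.4]
width: 56.1
gripper_force: 66.8
```

Emit:
move_arm([
  [0, 0, 0, 0, 0.01, -0.004, 0.04],
  [0, 0, 0, 0, 0.025, 0, 0.04],
  [0, 0, 0, 0, 0.025, 0, 0.04],
  [0, 0, 0, 0, 0.02, 0, 0.04],
  [0, 0, 0, 0, 0.001, 0, 0.04],
])

```text
clock: 8.65
eef_pos: [383.0, -267.7, 30.2]
tool_rot: [3.138, 0.004, 1.572]
force: [-1.4, -4.0, -2.5]
width: 55.8
gripper_force: 67.0
```

Emit:
move_arm([
  [0, 0, 0, 0, 0, 0, 0.04],
  [0, 0, 0, 0, 0, -0.002, 0.04],
  [0, 0, 0, 0, 0, -0.001, 0.04],
  [0, 0, 0, 0, 0, 0, 0.04],
])

```text
clock: 9.05
eef_pos: [382.9, -269.4, 25.7]
tool_rot: [3.138, 0.003, 1.569]
force: [-0.7, -6.1, 1.0]
width: 56.1
gripper_force: 67.3
```

Emit:
move_arm([
  [0, 0, 0, 0, 0, 0, 0.085],
  [0, 0, 0, 0, 0, 0, 0.085],
  [0, 0, 0, 0, 0, 0, 0.085],
  [0, 0, 0, 0, 0, 0, 0.085],
  [0, 0, 0, 0, 0, 0, 0.085],
])

```text
clock: 9.55
eef_pos: [381.6, -267.0, 24.9]
tool_rot: [3.142, -0.0, 1.571]
force: [-0.0, -0.2, -0.2]
width: 84.9
gripper_force: 0.0
```

```bash
python3 - <<'E'
from h import *
a,d=eyes.get_image("scene");b,d2=eyes.get_image("top")
o=np.zeros((400,800,3),np.uint8);o[:,:400]=cv2.resize(a[180:300,360:480],(400,400),interpolation=2);o[:,400:]=cv2.resize(b[240:360,380:500],(400,400),interpolation=2);cv2.imwrite("pics/v2.png",o)
s=telemetry.read_state();print(s["eef_pos"],s["force"])
E
```

```text
[ 381.55547038 -267.14997158   24.85408366] [-0.09038858 -0.2555343   0.4574064 ]
```

View pics/v2.png

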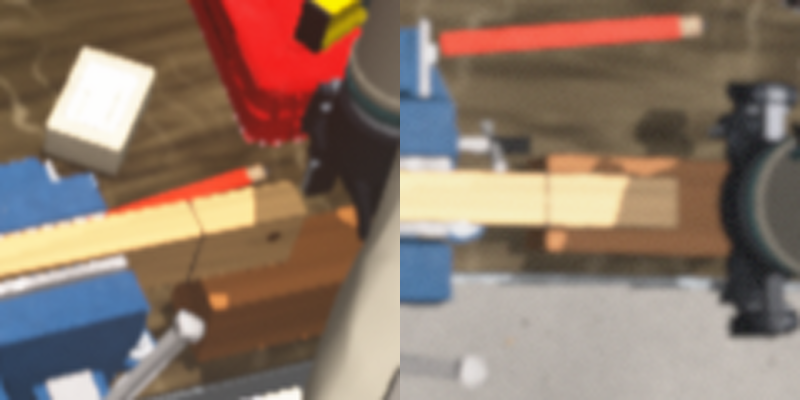

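```bash
python3 - <<'E'
from h import *
im,d=eyes.get_image("top");c=eyes.calibration("top")
for r in range(278,292):
    row=[]
    for u in range(398,424,3):
        m=np.zeros(d.shape,bool);m[r,u]=1;P=cloud("top",d,m,c);row.append(tuple(P[0].round().astype(int).tolist()) if len(P) else 0)
    if r%2==0:print(r,row)
full=np.ones((480,640),bool)
K=cloud("top",d,full,c);K=K[(K[:,1]<-140)&(K[:,1]>-250)&(K[:,2]>65)&(K[:,2]<82)&(abs(K[:,0]-380)<50)];print("block",K.min(0),K.max(0), cv2.minAreaRect(K[:,:2].astype(np.float32)))
E
```

```text
278 [(429, -117, -4), (429, -123, -1), (429, -129, 2), (429, -135, -1), (429, -142, -2), (430, -149, -6), (430, -156, -6), (430, -161, 0), (430, -167, -1)]
280 [(425, -116, -1), (425, -122, 0), (425, -128, 3), (424, -134, 11), (425, -142, -4), (425, -148, -2), (426, -155, -5), (425, -160, 4), (426, -169, -7)]
282 [(419, -112, 25), (419, -118, 27), (419, -125, 26), (419, -131, 27), (419, -137, 27), (419, -143, 33), (420, -150, 27), (421, -161, 0), (422, -168, -4)]
284 [(414, -111, 32), (415, -118, 29), (415, -124, 29), (415, -130, 35), (415, -137, 31), (416, -144, 21), (415, -149, 30), (417, -161, -1), (417, -167, 1)]
286 [(412, -116, 0), (412, -123, -5), (412, -129, 0), (410, -129, 42), (411, -137, 30), (411, -144, 25), (411, -150, 27), (413, -162, -3), (413, -167, 0)]
288 [(407, -116, 0), (408, -123, -3), (408, -129, -1), (406, -128, 49), (408, -142, 0), (408, -149, -2), (408, -154, 5), (408, -157, 22), (406, -156, 61)]
290 [(403, -116, 1), (403, -123, 1), (403, -129, 2), (404, -136, -5), (402, -132, 61), (404, -149, -3), (404, -156, -5), (403, -157, 24), (402, -157, 56)]
block [ 351.04963682 -249.99153536   65.08200678] [ 408.99475788 -155.97501371   81.87199925] ((380.04156494140625, -202.96107482910156), (93.65166473388672, 57.89690399169922), 89.52017974853516)
```

Emit:
move_arm([
  [0, 0, 0, 0, -0.004, 0.03, 0.085],
  [0, 0, 0, 0, -0.01, 0.04, 0.085],
  [0, 0, 0, 0, 0, 0.045, 0.085],
  [0, 0, 0, 0.01, 0, 0.045, 0.085],
  [0, 0, 0, 0.03, 0, 0.04, 0.085],
])

```text
clock: 10.2
eef_pos: [419.0, -281.9, 227.1]
tool_rot: [-3.139, 0.0, 1.568]
force: [1.0, -1.2, -0.8]
width: 84.9
gripper_force: 0.0
```

The lever by the vice appears to rise toward the underside of the board, reaching about z = 61 at (402,-132). I'll look at it from the far side on the way to the wedge.

Emit:
move_arm([
  [0, 0, 0, 0.03, 0.015, -0.01, 0.085],
  [0, 0, 0, 0.035, 0.015, -0.02, 0.085],
  [0, 0, 0, 0.035, 0.015, -0.02, 0.085],
  [0, 0, 0, 0.02, 0.01, -0.02, 0.085],
  [0, 0, 0, 0, 0, 0, 0.085],
])

```text
clock: 10.7
eef_pos: [542.7, -222.4, 152.0]
tool_rot: [-3.139, -0.004, 1.576]
force: [-1.1, -0.4, 0.4]
width: 85.0
gripper_force: 0.0
```

```bash
cat >> h.py <<'E'
def fish(d,m,c):
    v,u=np.nonzero(m&(d>0));z=d[v,u];x=(u-c["cx"])/c["fx"];y=(v-c["cy"])/c["fy"];r=np.hypot(x,y)+1e-9
    k=np.tan(r)/r*z;rr,t=T(c);return np.stack([x*k,y*k,z],1)@rr.T+t
E
python3 - <<'E'
from h import *
c=eyes.calibration("wrist");im,d=eyes.get_image("wrist");print(c["position"])
P=fish(d,np.ones(d.shape,bool),c)
L=P[(P[:,0]>350)&(P[:,0]<430)&(P[:,1]<-100)&(P[:,1]>-153)&(P[:,2]>35)&(P[:,2]<86)]
for a in range(36,86,5):
    q=L[(L[:,2]>=a)&(L[:,2]<a+5)]
    if len(q):print(a,len(q),q.min(0).round(),q.max(0).round())
cv2.imwrite("pics/w3.png",im)
E
```

```text
[ 543.65615763 -139.77407316  333.85213839]
36 35 [ 411. -137.   36.] [ 420. -131.   41.]
41 35 [ 410. -137.   41.] [ 416. -132.   46.]
46 31 [ 408. -136.   46.] [ 414. -131.   51.]
51 35 [ 404. -137.   51.] [ 412. -129.   56.]
56 97 [ 400. -137.   56.] [ 410. -129.   61.]
61 13 [ 401. -136.   61.] [ 409. -130.   62.]
```

View pics/w3.png

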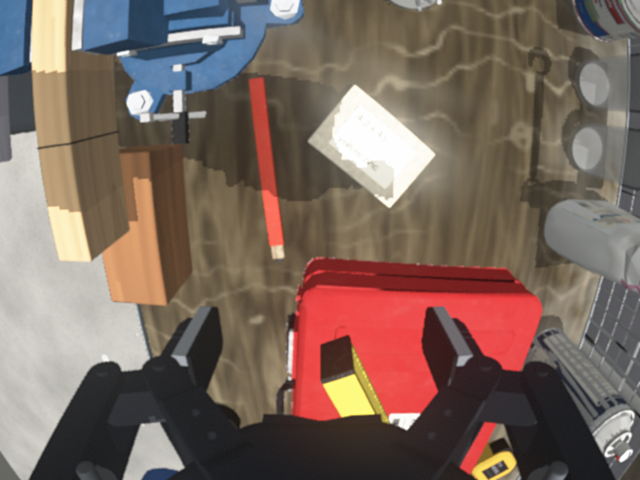

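The picture shows the lever at (180,125) ending at about z = 62, below the block's top, so the wedge path is clear. The block stands under the board end at (150,220). Next is the wedge.

Emit:
move_arm([
  [0, 0, 2, 0, 0, 0.045, 0.085],
  [0, 0, 2, 0, 0.03, 0.035, 0.085],
  [0, 0, 2, -0.01, 0.045, 0.01, 0.085],
  [0, 0, 2, -0.01, 0.045, 0, 0.085],
  [0, 0, 2, 0, 0.048, 0, 0.085],
])

```text
clock: 11.25
eef_pos: [519.7, -59.1, 246.4]
tool_rot: [3.141, 0.002, 1.743]
force: [0.3, -0.7, -0.1]
width: 85.2
gripper_force: 0.0
```

Emit:
move_arm([
  [0, 0, 2, 0, 0.048, 0, 0.085],
  [0, 0, 0, 0, 0.048, 0, 0.085],
  [0, 0, 0, 0, 0.048, 0, 0.085],
  [0, 0, 0, 0, 0.048, 0, 0.085],
  [0, 0, 0, 0, 0.045, 0, 0.085],
])

```text
clock: 11.75
eef_pos: [521.3, 179.2, 245.9]
tool_rot: [3.14, 0.001, 1.779]
force: [1.0, -0.2, 0.2]
width: 84.8
gripper_force: 0.0
```

Emit:
move_arm([
  [0, 0, 0, 0, 0.03, -0.02, 0.085],
  [0, 0, 0, 0, 0.015, -0.03, 0.085],
  [0, 0, 0, 0, 0, -0.03, 0.085],
  [0, 0, 0, 0, 0, -0.02, 0.085],
  [0, 0, 0, 0, 0, 0, 0.085],
])

```text
clock: 12.25
eef_pos: [519.7, 221.0, 143.0]
tool_rot: [-3.136, 0.002, 1.779]
force: [-0.7, 0.2, 0.7]
width: 85.0
gripper_force: 0.0
```

```bash
python3 - <<'E'
from h import *
c=eyes.calibration("wrist");im,d=eyes.get_image("wrist")
for n in("wedge_centre","wedge_tip"):print(n,[(world("wrist",o["location"],c).round(1),round(o["confidence"],2)) for o in finder.pinpoint("wrist",n)[:1]])
m=finder.cut_out("wrist","wedge_centre")[0]["mask"];P=fish(d,m,c);Q=P[(P[:,2]>2)&(P[:,2]<42)]
print(cv2.minAreaRect(Q[:,:2].astype(np.float32)),Q[:,1].min(),Q[:,1].max(),P[:,2].max())
a=np.radians(102);u=np.array([np.cos(a),np.sin(a)]);t=Q[:,:2]@u
for k in np.arange(t.min()+5,t.max(),25):
    q=Q[abs(t-k)<4]; n=q[:,:2]@[-u[1],u[0]];print(k.round(),q[:,:2].mean(0).round(1),(n.min()+n.max())/2,(n.max()-n.min()),np.median(q[:,2]))
s=telemetry.read_state();print(s["eef_pos"],s["tool_rot"],s["qpos"])
E
```

```text
wedge_centre [(array([508.8, 302.5,   7. ]), 0.83)]
wedge_tip [(array([489.4, 386. ,  -0.5]), 0.82)]
((509.7934265136719, 297.9580993652344), (44.50672149658203, 180.2950439453125), 11.471351623535156) 206.37870451040177 389.9098497145086 38.09278860566536
100.0 [526.5 214.5] -559.5475380731796 43.59975476107638 35.708246809472996
125.0 [521.4 238.8] -559.8972083520005 44.040782534045434 31.21290853197368
150.0 [516.  263.1] -559.4256733208135 42.83291179579476 26.94785150300902
175.0 [511.8 288.1] -560.7769558594829 43.90189335965715 22.438489975001573
200.0 [506.5 312.2] -560.3345124007509 43.20472009189098 18.229280523816556
225.0 [501.6 336.8] -560.8541495880322 42.76657974073953 13.969298816796197
250.0 [496.4 361.5] -560.927006243727 43.282789292341135 9.63036084027172
275.0 [491.7 383.9] -560.5578758959616 41.161465853024424 5.4797567065159
[522.71877162 223.55893831 146.64798189] [ 3.13870742e+00 -3.12889650e-04  1.77912657e+00] [-0.17653707  0.59557708 -0.42791335  1.79360807  0.32510557  0.81944135
 -0.55470429]
```

Emit:
move_arm([
  [0, 0, -0.4, 0, 0.003, -0.04, 0.085],
  [0, 0, 0, 0, 0, -0.04, 0.085],
  [0, 0, 0, 0, 0, -0.035, 0.085],
  [0, 0, 0, 0, 0, 0, 0.085],
  [0, 0, 0, 0, 0, 0, 0.085],
])

```text
clock: 12.95
eef_pos: [522.4, 227.0, 31.1]
tool_rot: [3.14, -0.0, 1.773]
force: [0.2, -0.8, 0.3]
width: 85.0
gripper_force: 0.0
```

Emit:
move_arm([
  [0, 0, 0, 0, 0, -0.02, 0.085],
  [0, 0, 0, 0, 0, -0.004, 0.03],
  [0, 0, 0, 0, 0, 0, 0.03],
  [0, 0, 0, 0, 0, 0, 0.03],
  [0, 0, 0, 0, 0, 0, 0.03],
])

```text
clock: 13.45
eef_pos: [522.4, 227.1, 7.1]
tool_rot: [3.14, -0.001, 1.773]
force: [0.7, 0.4, -0.0]
width: 30.0
gripper_force: 0.0
```

Emit:
move_arm([
  [0, 0, 0, 0, 0, 0, 0.03],
  [0, 0, 0, 0, 0, 0, 0.03],
  [0, 0, 0, 0, 0, 0, 0.03],
  [0, 0, 0, 0, 0, 0, 0.03],
  [0, 0, 0, 0, 0, 0, 0.03],
])

```text
clock: 13.95
eef_pos: [521.5, 226.7, 5.8]
tool_rot: [-3.141, -0.0, 1.773]
force: [0.4, -0.4, -0.8]
width: 30.2
gripper_force: 0.0
```

```bash
python3 - <<'E'
from h import *
c=eyes.calibration("wrist");im,d=eyes.get_image("wrist");cv2.imwrite("pics/w4.png",im)
m=finder.cut_out("wrist","wedge_centre")[0]["mask"];P=fish(d,m,c);print(cv2.minAreaRect(P[P[:,2]>2][:,:2].astype(np.float32)))
E
```

```text
((511.8644104003906, 287.30682373046875), (44.41959762573242, 160.91648864746094), 11.631301879882812)
```

View pics/w4.png

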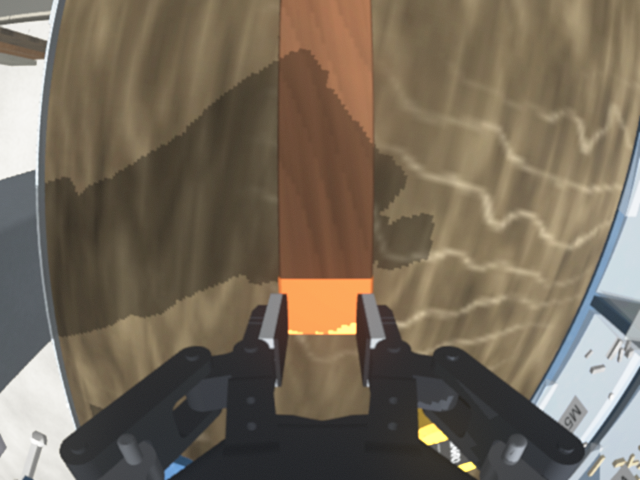

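```bash
python3 - <<'E'
from h import *
s=telemetry.read_state();print(s["eef_pos"],s["tool_rot"],s["width"],s["gripper_force"])
c=eyes.calibration("wrist");im,d=eyes.get_image("wrist");r,t=T(c)
def px(p):
    q=r.T@(np.array(p)-t);th=np.arctan2(np.hypot(q[0],q[1]),q[2]);a=np.arctan2(q[1],q[0]);return c["cx"]+c["fx"]*th*np.cos(a),c["cy"]+c["fx"]*th*np.sin(a),q[2]
e=s["eef_pos"];print("tcp",px(e),"grasp",px(e+[0,0,19]),"butt",px([527,209,36]))
for u,v in((325,300),(325,325),(280,300),(280,340),(280,375),(365,340),(300,330),(325,345),(325,380)):
    m=np.zeros(d.shape,bool);m[v,u]=1;print((u,v),fish(d,m,c).round(0))
E
```

```text
[521.46992927 226.69384802   5.81420871] [-3.14142894e+00 -4.52682202e-06  1.77326748e+00] 30.016815595178624 0.0
tcp (np.float64(319.79043799195904), np.float64(275.0491291880237), np.float64(198.62751171544562)) grasp (np.float64(319.6113377702919), np.float64(291.1490051133179), np.float64(180.63444784527158)) butt (np.float64(323.4322021387849), np.float64(335.11833164974905), np.float64(175.96627987779146))
(325, 300) [[524. 227.  33.]]
(325, 325) [[527. 215.  36.]]
(280, 300) [[504. 234.  55.]]
(280, 340) [[507. 229.  75.]]
(280, 375) [[509. 219.  83.]]
(365, 340) [[535. 239.  80.]]
(300, 330) [[515. 209.  36.]]
(325, 345) [[534. 179.   1.]]
(325, 380) [[540. 150.  -0.]]
```

```bash
python3 - <<'E'
from h import *
c=eyes.calibration("wrist");im,d=eyes.get_image("wrist")
for u in(262,268,274,279,283,288,358,364,369,376,382):
    o=[]
    for v in range(280,312,5):
        m=np.zeros(d.shape,bool);m[v,u]=1;p=fish(d,m,c);o.append(tuple(p[0].round().astype(int).tolist()) if len(p) else 0)
    print(u,o)
cv2.imwrite("pics/w5.png",cv2.resize(im[240:400,230:420],(760,600),interpolation=cv2.INTER_CUBIC))
E
```

```text
262 [(491, 215, 1), (491, 212, 1), (492, 208, 0), (492, 206, 1), (493, 202, 1), (497, 229, 53), (497, 229, 57)]
268 [(494, 215, 0), (495, 213, 1), (495, 209, 1), (496, 206, 1), (496, 202, 0), (499, 234, 60), (500, 235, 65)]
274 [(498, 216, 1), (498, 213, 1), (498, 210, 0), (501, 234, 51), (501, 234, 55), (502, 235, 60), (502, 235, 64)]
279 [(501, 232, 32), (502, 229, 31), (502, 227, 32), (503, 235, 52), (503, 235, 55), (504, 235, 59), (504, 235, 63)]
283 [(503, 232, 32), (503, 230, 32), (504, 227, 32), (504, 235, 51), (505, 235, 55), (505, 235, 59), (506, 234, 62)]
288 [(505, 233, 32), (506, 231, 32), (506, 228, 32), (507, 226, 33), (507, 223, 33), (507, 221, 33), (508, 219, 34)]
358 [(537, 239, 31), (538, 237, 32), (538, 235, 33), (535, 241, 51), (535, 240, 53), (535, 238, 54), (536, 236, 55)]
364 [(540, 241, 33), (540, 238, 33), (541, 235, 33), (537, 242, 52), (537, 241, 55), (537, 241, 59), (536, 242, 65)]
369 [(542, 240, 32), (543, 238, 33), (543, 236, 33), (539, 242, 51), (539, 242, 55), (539, 241, 59), (538, 241, 63)]
376 [(553, 227, 0), (554, 224, 0), (555, 222, 1), (556, 218, 0), (557, 215, 1), (543, 238, 52), (541, 242, 63)]
382 [(557, 228, -1), (558, 225, 0), (558, 222, 1), (559, 219, 0), (560, 216, 0), (546, 238, 51), (545, 240, 58)]
```

View pics/w5.png

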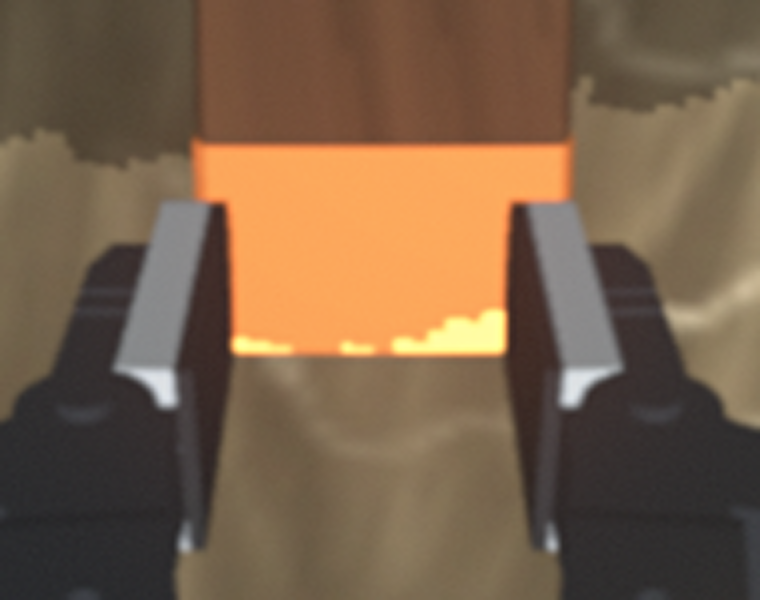

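The crop shows the fingertips at (185,205) and (545,205), at about z = 50 and above the wedge, although the TCP reads z = 6. The real tips therefore sit about 44 mm above the reported TCP. That also means the block was held only by its top few millimetres. I'll open, go down in small steps while watching the force, and check by camera.

Emit:
move_arm([
  [0, 0, 0, 0, 0, 0, 0.07],
  [0, 0, 0, 0, 0, 0, 0.07],
  [0, 0, 0, 0, 0, 0, 0.07],
  [0, 0, 0, 0, 0, -0.01, 0.07],
  [0, 0, 0, 0, 0, -0.005, 0.07],
])

```text
clock: 14.65
eef_pos: [521.2, 226.4, -10.1]
tool_rot: [-3.141, 0.0, 1.773]
force: [0.5, -0.7, 0.4]
width: 70.2
gripper_force: 0.0
```

```bash
cat > tip.py <<'E'
from h import *
s=telemetry.read_state();print(s["eef_pos"],s["qpos"],s["force"],s["width"])
c=eyes.calibration("wrist");im,d=eyes.get_image("wrist");print("cam",c["position"])
P=fish(d,np.ones(d.shape,bool),c);e=s["eef_pos"]
b=P[(abs(P[:,0]-e[0])<120)&(abs(P[:,1]-e[1]-110)<40)];print("bench z",np.percentile(b[:,2],[10,50,90]))
B=P[(abs(P[:,0]-e[0])<62)&(abs(P[:,1]-e[1])<25)&(P[:,2]>-60)]
for a in range(-20,80,8):
    q=B[(B[:,2]>=a)&(B[:,2]<a+8)];print(a,len(q),np.percentile(q[:,0]-e[0],[2,25,75,98]).round(0) if len(q) else "")
E
python3 tip.py
```

```text
[521.1982014 226.4040702 -10.0540879] [-0.27110919  0.82174588 -0.29575232  1.8850019   0.45915304  0.5026252
 -0.6823688 ] [ 0.51659212 -0.67582006  0.37490563] 70.24340829730643
cam [505.54921706 308.07418542 171.46521497]
bench z [-0.41986955  0.62456416 16.64822287]
-20 0 
-12 0 
-4 10214 [-61. -46.  39.  60.]
4 0 
12 0 
20 98 [-24. -23. -15.  21.]
28 8711 [-20. -10.  12.  24.]
36 1127 [-40. -13.  25.  38.]
44 1019 [-47. -36.  36.  46.]
52 1171 [-47. -36.  36.  46.]
60 1376 [-47. -36.  36.  46.]
68 1468 [-43. -36.  36.  39.]
76 1443 [-58. -45.  42.  56.]
```

Emit:
move_arm([
  [0, 0, 0, 0, 0, -0.01, 0.07],
  [0, 0, 0, 0, 0, -0.01, 0.07],
  [0, 0, 0, 0, 0, -0.005, 0.07],
  [0, 0, 0, 0, 0, 0, 0.07],
])

```text
clock: 15.1
eef_pos: [520.7, 226.3, -35.3]
tool_rot: [-3.14, 0.001, 1.773]
force: [0.2, 0.1, 0.2]
width: 70.2
gripper_force: 0.0
```

```bash
python3 tip.py
```

```text
[520.73631507 226.31814112 -35.26484951] [-0.28803348  0.86231492 -0.26948782  1.88925726  0.47769402  0.45541912
 -0.69889903] [0.21908521 0.08017139 0.20412051] 70.17751111224048
cam [505.27165876 308.09610313 146.22476329]
bench z [-0.41020896  0.64041657 17.4046054 ]
-20 0 
-12 0 
-4 10010 [-61. -48.  35.  59.]
4 22 [-35. -33.  35.  37.]
12 641 [-45. -34.  35.  44.]
20 1147 [-47. -35.  36.  46.]
28 12416 [-38. -11.  13.  37.]
36 2151 [-47. -33.  34.  46.]
44 1346 [-43. -36.  36.  40.]
52 1740 [-59. -45.  43.  56.]
60 5699 [-60. -49.  50.  58.]
68 3301 [-61. -55.  54.  61.]
76 6941 [-60. -30.  25.  58.]
```

Emit:
move_arm([
  [0, 0, 0, 0, 0, 0, 0.03],
  [0, 0, 0, 0, 0, 0, 0.03],
  [0, 0, 0, 0, 0, 0, 0.03],
  [0, 0, 0, 0, 0, 0, 0.03],
  [0, 0, 0, 0, 0, 0, 0.03],
])

```text
clock: 15.65
eef_pos: [522.1, 227.0, -33.5]
tool_rot: [3.14, -0.0, 1.773]
force: [-0.1, 1.1, 4.2]
width: 43.1
gripper_force: 62.1
```

Emit:
move_arm([
  [0, 0, 0, 0, 0, 0, 0.03],
  [0, 0, 0, 0, 0, 0.02, 0.03],
  [0, 0, 0, 0, 0, 0.03, 0.03],
  [0, 0, 0, 0, 0, 0.045, 0.03],
  [0, 0, 0, 0, 0, 0.045, 0.03],
])

```text
clock: 16.15
eef_pos: [520.4, 226.1, 106.5]
tool_rot: [-3.139, 0.001, 1.773]
force: [1.2, 0.4, -1.0]
width: 43.2
gripper_force: 61.3
```

Emit:
move_arm([
  [0, 0, -2, 0, -0.01, 0.045, 0.03],
  [0, 0, -2, 0, -0.03, 0.035, 0.03],
  [0, 0, -2, 0, -0.04, 0.025, 0.03],
  [0, 0, -2, -0.01, -0.045, 0.01, 0.03],
  [0, 0, -2, -0.01, -0.046, 0, 0.03],
])

```text
clock: 16.65
eef_pos: [502.1, 54.4, 222.4]
tool_rot: [3.138, -0.0, 1.598]
force: [1.4, -0.0, -2.2]
width: 43.3
gripper_force: 61.3
```

Emit:
move_arm([
  [0, 0, -1.6, 0, -0.048, 0, 0.03],
  [0, 0, 0, 0, -0.048, 0, 0.03],
  [0, 0, 0, 0, -0.048, 0, 0.03],
  [0, 0, 0, 0, -0.048, 0, 0.03],
  [0, 0, 0, 0, -0.048, 0, 0.03],
])

```text
clock: 17.15
eef_pos: [500.7, -186.2, 220.6]
tool_rot: [-3.141, -0.0, 1.571]
force: [1.5, -0.1, -2.5]
width: 43.2
gripper_force: 61.3
```

Emit:
move_arm([
  [0, 0, 0, -0.02, -0.043, 0, 0.03],
  [0, 0, 0, -0.025, -0.042, 0, 0.03],
  [0, 0, 0, -0.025, -0.042, 0, 0.03],
  [0, 0, 0, -0.025, -0.042, 0, 0.03],
  [0, 0, 0, -0.02, -0.04, 0, 0.03],
])

```text
clock: 17.65
eef_pos: [384.0, -395.0, 220.4]
tool_rot: [-3.14, -0.0, 1.57]
force: [1.9, 0.2, -0.7]
width: 43.3
gripper_force: 61.4
```

Emit:
move_arm([
  [0, 0, 0, 0, 0, -0.045, 0.03],
  [0, 0, 0, 0, 0, -0.045, 0.03],
  [0, 0, 0, 0, 0, -0.045, 0.03],
  [0, 0, 0, 0, 0, -0.025, 0.03],
  [0, 0, 0, 0, 0, 0, 0.03],
])

```text
clock: 18.15
eef_pos: [383.6, -390.9, 57.2]
tool_rot: [-3.135, -0.006, 1.571]
force: [-0.7, 0.4, -0.3]
width: 43.2
gripper_force: 61.3
```

```bash
python3 - <<'E'
from h import *
c=eyes.calibration("wrist");im,d=eyes.get_image("wrist");s=telemetry.read_state();e=s["eef_pos"];print(e,s["tool_rot"])
P=fish(d,np.ones(d.shape,bool),c);cv2.imwrite("pics/w6.png",im)
h=[x for x in finder.cut_out("wrist","wedge_centre")[:1]]
if h:
    W=fish(d,h[0]["mask"],c);g=np.abs(W[:,0]-e[0])<35;W=W[g];print("wedge",cv2.minAreaRect(W[:,:2].astype(np.float32)))
    for y in range(-400,-215,30):
        q=W[abs(W[:,1]-y)<5]
        if len(q):print(y,len(q),q[:,0].min().round(1),q[:,0].max().round(1),np.median(q[:,2]).round(1))
    print("tip y",W[:,1].max())
m=finder.cut_out("wrist","block_centre")
if m:
    B=fish(d,m[0]["mask"],c);B=B[B[:,2]>60];print("block",B.min(0),B.max(0),np.median(B[:,2]))
Q=P[(P[:,2]>135)&(P[:,2]<165)&(P[:,1]>-225)&(P[:,1]<-130)&(abs(P[:,0]-382)<40)]
print("board",np.percentile(Q,[1,50,99],axis=0))
E
```

```text
[ 385.34469108 -392.09913865   59.38687046] [-3.13850546e+00 -3.04718802e-03  1.57098984e+00]
wedge ((387.57763671875, -384.521484375), (52.301658630371094, 263.5351867675781), 2.8397953510284424)
-400 2480 362.8 406.8 125.7
-370 3190 362.6 407.1 120.3
-340 3613 363.2 407.5 115.3
-310 3586 363.4 407.5 110.3
-280 3095 359.1 407.7 105.4
-250 2 360.1 360.2 74.7
tip y -253.9490300159157
block [ 354.10981781 -289.2631898    65.54134646] [ 364.1745597  -253.03811256  104.22973518] 74.1891726494764Traceback (most recent call last):
  File "<stdin>", line 15, in <module>
    return _quantile_unchecked(
        a, q, axis, out, overwrite_input, method, keepdims, weights)
    return _ureduce(a,
                    func=_quantile_ureduce_func,
    ...<5 lines>...
                    overwrite_input=overwrite_input,
                    method=method)
    r = func(a, **kwargs)
    result = _quantile(arr,
                       quantiles=q,
    ...<2 lines>...
                       out=out,
                       weights=wgt)
    slices_having_nans = np.isnan(arr[-1, ...])
                                  ~~~^^^^^^^^^
IndexError: index -1 is out of bounds for axis 0 with size 0
```

View pics/w6.png

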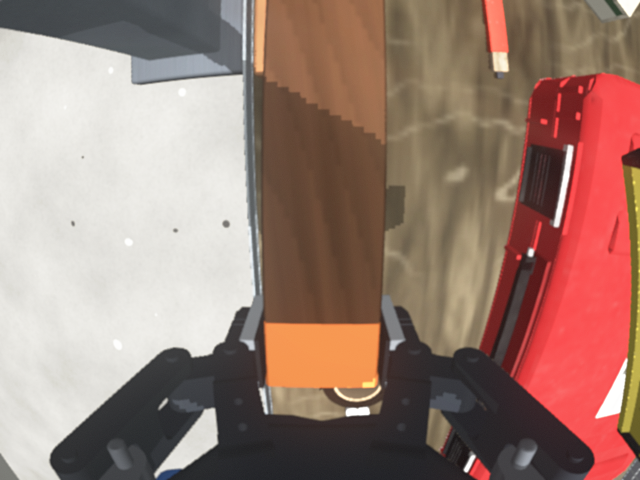

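The wrist view shows the wedge held straight and flat, with the butt at (320,355), lined up over the block. I'll lower it to just above the block top.

Emit:
move_arm([
  [0, 0, 0, -0.0015, 0, -0.01, 0.03],
  [0, 0, 0, 0, 0, -0.005, 0.03],
  [0, 0, 0, 0, 0, 0, 0.03],
  [0, 0, 0, 0, 0, 0, 0.03],
])

```text
clock: 18.7
eef_pos: [385.1, -393.4, 46.1]
tool_rot: [3.141, 0.0, 1.571]
force: [0.1, 0.5, -0.4]
width: 43.0
gripper_force: 61.3
```

Emit:
move_arm([
  [0, 0, 0, -0.0015, 0, -0.003, 0.03],
  [0, 0, 0, 0, 0.02, 0, 0.03],
  [0, 0, 0, 0, 0.02, 0, 0.03],
  [0, 0, 0, 0, 0.01, 0, 0.03],
  [0, 0, 0, 0, 0, 0, 0.03],
])

```text
clock: 19.2
eef_pos: [383.8, -341.9, 43.0]
tool_rot: [-3.141, -0.001, 1.573]
force: [-0.4, 0.5, -0.3]
width: 43.5
gripper_force: 61.4
```

Emit:
move_arm([
  [0, 0, 0, 0, 0, 0, 0.03],
  [0, 0, 0, 0, 0, -0.001, 0.03],
  [0, 0, 0, 0, 0, -0.001, 0.03],
  [0, 0, 0, 0, 0, 0, 0.03],
])

```text
clock: 19.6
eef_pos: [383.3, -343.9, 40.7]
tool_rot: [-3.141, 0.0, 1.57]
force: [-0.2, 0.5, -0.9]
width: 42.9
gripper_force: 61.4
```

Emit:
move_arm([
  [0, 0, 0, 0, 0, -0.001, 0.03],
  [0, 0, 0, 0, 0, -0.0005, 0.03],
  [0, 0, 0, 0, 0, 0, 0.03],
])

```text
clock: 19.9
eef_pos: [383.5, -344.0, 40.1]
tool_rot: [3.141, 0.001, 1.57]
force: [-1.3, -0.9, 7.1]
width: 43.0
gripper_force: 62.5
```

```bash
cat > lev.py <<'E'
from h import *
s=telemetry.read_state();print("tcp",s["eef_pos"].round(1),"F",s["force"].round(1))
full=np.ones((480,640),bool)
for cam in("top","scene"):
    sl=[]
    for k in range(2):
        im,d=eyes.get_image(cam);P=cloud(cam,d,full)
        if cam=="top" and k==0: cv2.imwrite("pics/last_top.png",im)
        if cam=="scene" and k==0: cv2.imwrite("pics/last_scene.png",im)
        B=P[(abs(P[:,0]-380)<10)&(P[:,2]>135)&(P[:,2]<175)&(P[:,1]>-212)&(P[:,1]<40)]
        f=np.polyfit(B[:,1],B[:,2],1);r=B[:,2]-np.polyval(f,B[:,1]);B=B[abs(r)<4];f=np.polyfit(B[:,1],B[:,2],1);sl.append((round(f[0],4),round(np.polyval(f,-218),1),round(np.polyval(f,-14),1),len(B)))
    print(cam,sl)
    c=eyes.calibration(cam)
    print([(n,world(cam,o["location"],c).round(0),round(o["confidence"],2)) for n in("board_end","wedge_centre") for o in finder.pinpoint(cam,n)[:1]])
E
python3 lev.py
```

```text
tcp [ 383.5 -344.    40.1] F [-1.3 -0.9  7.1]
top [(np.float64(0.0503), np.float64(145.7), np.float64(156.0), 1291), (np.float64(0.0501), np.float64(145.8), np.float64(156.0), 1325)]
[('board_end', array([ 385., -213.,   88.]), 0.63), ('wedge_centre', array([ 379., -268.,   85.]), 0.72)]
scene [(np.float64(0.0494), np.float64(146.4), np.float64(156.5), 844), (np.float64(0.05), np.float64(146.3), np.float64(156.5), 853)]
[('board_end', array([ 381., -213.,   89.]), 0.58), ('wedge_centre', array([ 382., -271.,   88.]), 0.87)]
```

Emit:
move_arm([
  [0, 0, 0, 0, 0.01, 0.0003, 0.03],
  [0, 0, 0, 0, 0.01, 0, 0.03],
  [0, 0, 0, 0, 0.01, 0, 0.03],
  [0, 0, 0, 0, 0.005, 0, 0.03],
  [0, 0, 0, 0, 0, 0, 0.03],
])

```text
clock: 20.8
eef_pos: [384.6, -308.8, 40.5]
tool_rot: [3.14, 0.002, 1.571]
force: [0.7, -1.8, 6.2]
width: 42.5
gripper_force: 62.2
```

```bash
python3 lev.py
```

```text
tcp [ 384.6 -308.8   40.5] F [ 0.7 -1.8  6.2]
top [(np.float64(0.0402), np.float64(147.8), np.float64(156.0), 1302), (np.float64(0.0411), np.float64(147.6), np.float64(156.0), 1288)]
[('board_end', array([ 382., -209.,   92.]), 0.89), ('wedge_centre', array([ 383., -228.,   87.]), 0.77)]
scene [(np.float64(0.0388), np.float64(148.6), np.float64(156.5), 844), (np.float64(0.04), np.float64(148.3), np.float64(156.5), 853)]
[('board_end', array([ 383., -214.,   91.]), 0.95), ('wedge_centre', array([ 384., -235.,   84.]), 0.96)]
```

Emit:
move_arm([
  [0, 0, 0, 0, 0.008, 0, 0.03],
  [0, 0, 0, 0, 0.008, 0, 0.03],
  [0, 0, 0, 0, 0.008, 0, 0.03],
  [0, 0, 0, 0, 0.008, 0, 0.03],
  [0, 0, 0, 0, 0, 0, 0.03],
])

```text
clock: 21.7
eef_pos: [384.9, -278.6, 40.5]
tool_rot: [3.139, 0.004, 1.57]
force: [1.2, -6.1, 5.8]
width: 43.1
gripper_force: 62.0
```

```bash
python3 lev.py
```

```text
tcp [ 384.9 -278.6   40.5] F [ 1.2 -6.1  5.8]
top [(np.float64(0.0144), np.float64(152.8), np.float64(155.8), 1308), (np.float64(0.0163), np.float64(152.6), np.float64(155.9), 1292)]
[('board_end', array([ 385., -214.,   96.]), 0.58)]
scene [(np.float64(0.0147), np.float64(153.4), np.float64(156.4), 873), (np.float64(0.013), np.float64(153.8), np.float64(156.4), 854)]
[('board_end', array([ 382., -215.,   96.]), 0.71), ('wedge_centre', array([ 385., -205.,   89.]), 0.59)]
```

Emit:
move_arm([
  [0, 0, 0, 0, 0, 0, 0.07],
  [0, 0, 0, 0, 0, 0, 0.07],
  [0, 0, 0, -0.002, 0, 0, 0.07],
  [0, 0, 0, 0, -0.02, 0.003, 0.07],
  [0, 0, 0, 0, -0.03, 0.005, 0.07],
])

```text
clock: 22.6
eef_pos: [381.3, -323.9, 47.3]
tool_rot: [-3.14, -0.003, 1.575]
force: [1.0, 0.1, 0.1]
width: 70.1
gripper_force: 0.0
```

Emit:
move_arm([
  [0, 0, 0, 0, 0, 0, 0],
  [0, 0, 0, 0, 0, 0, 0],
  [0, 0, 0, 0, 0, 0, 0],
  [0, 0, 0, 0, 0, 0, 0],
  [0, 0, 0, 0, 0, 0, 0],
])

```text
clock: 23.1
eef_pos: [381.6, -325.4, 47.6]
tool_rot: [-3.141, -0.001, 1.572]
force: [-0.3, 0.6, 0.3]
width: -0.1
gripper_force: 0.0
```

```bash
python3 lev.py; python3 - <<'E'
from h import *
c=eyes.calibration("wrist");im,d=eyes.get_image("wrist");s=telemetry.read_state();e=s["eef_pos"]
P=fish(d,np.ones(d.shape,bool),c);B=P[(abs(P[:,0]-e[0])<30)&(P[:,1]<-225)&(P[:,1]>-370)]
for y in range(-340,-230,8):
    q=B[abs(B[:,1]-y)<4]
    if len(q):print(y,len(q),np.percentile(q[:,2],[5,50,95]).round(0))
q=P[(abs(P[:,1]+270)<15)&(P[:,2]>95)&(abs(P[:,0]-383)<40)];print("wedge x",np.percentile(q[:,0],[1,99]))
print("fingers", [ (z,q[:,1].max().round(0),q[:,0].min().round(0),q[:,0].max().round(0)) for z in range(80,130,6) for q in [P[(P[:,1]<-305)&(P[:,1]>-360)&(abs(P[:,2]-z)<3)&(abs(P[:,0]-e[0])<40)]] if len(q)])
E
```

```text
tcp [ 381.6 -325.4   47.6] F [-0.3  0.6  0.3]
top [(np.float64(0.0133), np.float64(153.1), np.float64(155.8), 1329), (np.float64(0.0159), np.float64(152.8), np.float64(156.0), 1306)]
[('board_end', array([ 380., -215.,   95.]), 0.6), ('wedge_centre', array([ 382., -201.,   85.]), 0.93)]
scene [(np.float64(0.0138), np.float64(153.6), np.float64(156.4), 865), (np.float64(0.0125), np.float64(153.7), np.float64(156.3), 868)]
[('board_end', array([ 383., -217.,   98.]), 0.73), ('wedge_centre', array([ 383., -203.,   89.]), 0.65)]
-340 48 [123. 135. 146.]
-332 1585 [124. 143. 150.]
-324 1338 [124. 143. 145.]
-316 15672 [102. 143. 181.]
-308 11756 [154. 172. 186.]
-300 93 [109. 109. 110.]
-292 2717 [108. 110. 111.]
-284 3103 [105. 108. 110.]
-276 3170 [ 75. 107. 108.]
-268 3280 [ 75. 105. 107.]
-260 3206 [ 75. 104. 105.]
-252 3203 [ 75. 103. 104.]
-244 3172 [ 75. 101. 103.]
-236 3083 [ 74. 100. 101.]
wedge x [363.9628718  407.14871757]
fingers [(92, np.float64(-314.0), np.float64(371.0), np.float64(395.0)), (98, np.float64(-314.0), np.float64(369.0), np.float64(396.0)), (104, np.float64(-314.0), np.float64(369.0), np.float64(396.0)), (110, np.float64(-314.0), np.float64(369.0), np.float64(396.0)), (116, np.float64(-314.0), np.float64(369.0), np.float64(396.0)), (122, np.float64(-314.0), np.float64(369.0), np.float64(396.0)), (128, np.float64(-312.0), np.float64(356.0), np.float64(404.0))]
```

Emit:
move_arm([
  [0, 0, 0, 0.0025, 0.01, 0, 0],
  [0, 0, 0, 0, 0.006, 0, 0],
  [0, 0, 0, 0, 0.005, 0, 0],
  [0, 0, 0, 0, 0.005, 0, 0],
  [0, 0, 0, 0, 0, 0, 0],
])

```text
clock: 24.05
eef_pos: [385.0, -302.9, 48.2]
tool_rot: [3.139, 0.004, 1.57]
force: [-0.2, -5.5, -2.9]
width: -0.0
gripper_force: 3.5
```

```bash
python3 lev.py
```

```text
tcp [ 385.  -302.9   48.2] F [-0.2 -5.5 -2.9]
top [(np.float64(0.011), np.float64(153.8), np.float64(156.0), 1323), (np.float64(0.0088), np.float64(154.1), np.float64(155.9), 1318)]
[('board_end', array([ 382., -217.,   98.]), 0.97), ('wedge_centre', array([ 378., -194.,   85.]), 0.73)]
scene [(np.float64(0.0081), np.float64(154.7), np.float64(156.4), 860), (np.float64(0.0083), np.float64(154.6), np.float64(156.3), 864)]
[('board_end', array([ 384., -215.,   98.]), 0.58), ('wedge_centre', array([ 385., -198.,   85.]), 0.73)]
```

Emit:
move_arm([
  [0, 0, 0, 0, 0.004, 0, 0],
  [0, 0, 0, 0, 0.003, 0, 0],
  [0, 0, 0, 0, 0.002, 0, 0],
  [0, 0, 0, 0, 0, 0, 0],
  [0, 0, 0, 0, 0, 0, 0],
])

```text
clock: 24.95
eef_pos: [385.1, -295.5, 48.3]
tool_rot: [3.138, 0.006, 1.568]
force: [0.3, -10.5, -3.0]
width: 0.2
gripper_force: 5.3
```

```bash
python3 lev.py;python3 lev.py|grep -v board
```

```text
tcp [ 385.1 -295.5   48.3] F [  0.3 -10.5  -3. ]
top [(np.float64(0.003), np.float64(155.4), np.float64(156.0), 1289), (np.float64(0.0042), np.float64(155.0), np.float64(155.9), 1299)]
[('board_end', array([ 382., -217.,  100.]), 0.59), ('wedge_centre', array([ 381., -189.,   83.]), 0.8)]
scene [(np.float64(0.0024), np.float64(155.8), np.float64(156.3), 859), (np.float64(0.0018), np.float64(155.9), np.float64(156.3), 862)]
[('board_end', array([ 378., -216.,  100.]), 0.57), ('wedge_centre', array([ 383., -192.,   88.]), 0.69)]
tcp [ 385.1 -295.5   48.2] F [  0.6 -11.1  -3.5]
top [(np.float64(0.0032), np.float64(155.3), np.float64(155.9), 1327), (np.float64(0.0034), np.float64(155.1), np.float64(155.8), 1319)]
scene [(np.float64(0.0022), np.float64(155.9), np.float64(156.4), 869), (np.float64(0.002), np.float64(155.8), np.float64(156.2), 866)]
```

Emit:
move_arm([
  [0, 0, 0, 0, 0.002, 0, 0],
  [0, 0, 0, 0, 0.0015, 0, 0],
  [0, 0, 0, 0, 0, 0, 0],
  [0, 0, 0, 0, 0, 0, 0],
])

```text
clock: 26.15
eef_pos: [385.2, -292.5, 48.3]
tool_rot: [3.138, 0.006, 1.568]
force: [0.2, -12.4, -3.3]
width: 0.0
gripper_force: 5.9
```

```bash
python3 lev.py;python3 lev.py|grep -v board
```

```text
tcp [ 385.2 -292.5   48.3] F [  0.2 -12.4  -3.3]
top [(np.float64(-0.0007), np.float64(156.0), np.float64(155.9), 1313), (np.float64(0.0011), np.float64(155.6), np.float64(155.9), 1310)]
[('board_end', array([ 380., -214.,   97.]), 0.92), ('wedge_centre', array([ 378., -186.,   83.]), 0.74)]
scene [(np.float64(0.0004), np.float64(156.3), np.float64(156.4), 878), (np.float64(-0.0013), np.float64(156.4), np.float64(156.2), 865)]
[('wedge_centre', array([ 385., -191.,   88.]), 0.82)]
tcp [ 385.2 -292.5   48.3] F [  0.6 -11.4  -3.1]
top [(np.float64(-0.0001), np.float64(155.8), np.float64(155.8), 1304), (np.float64(-0.0011), np.float64(155.9), np.float64(155.7), 1328)]
scene [(np.float64(-0.0011), np.float64(156.4), np.float64(156.2), 862), (np.float64(-0.0008), np.float64(156.5), np.float64(156.3), 859)]
```

Level to within the noise. I'll back off, lift clear and check that it holds.

Emit:
move_arm([
  [0, 0, 0, 0, -0.01, 0, 0],
  [0, 0, 0, 0, -0.03, 0, 0],
  [0, 0, 0, 0, -0.03, 0.02, 0],
  [0, 0, 0, 0, -0.03, 0.04, 0],
  [0, 0, 0, 0, 0, 0.04, 0],
])

```text
clock: 27.45
eef_pos: [382.7, -391.7, 148.3]
tool_rot: [-3.141, 0.001, 1.566]
force: [0.1, -0.5, -0.1]
width: 0.1
gripper_force: 0.0
```

```bash
python3 lev.py; python3 - <<'E'
from h import *
a=cv2.imread("pics/last_scene.png");b=cv2.imread("pics/last_top.png")
o=np.zeros((400,800,3),np.uint8);o[:,:400]=cv2.resize(a[150:310,330:490],(400,400),interpolation=2);o[:,400:]=cv2.resize(b[150:350,330:530],(400,400),interpolation=2);cv2.imwrite("pics/v9.png",o)
c=eyes.calibration("top")
for n in("nail_jar","screw_box","tape_measure"):print(n,[world("top",x["location"],c).round(0) for x in finder.pinpoint("top",n)[:1]])
E
```

```text
tcp [ 382.7 -391.7  148.3] F [ 0.1 -0.5 -0.1]
top [(np.float64(0.0016), np.float64(155.2), np.float64(155.6), 1322), (np.float64(0.0018), np.float64(155.6), np.float64(155.9), 1334)]
[('board_end', array([ 382., -214.,   99.]), 0.76), ('wedge_centre', array([ 378., -185.,   84.]), 0.82)]
scene [(np.float64(0.0007), np.float64(156.2), np.float64(156.4), 857), (np.float64(-0.0007), np.float64(156.3), np.float64(156.1), 876)]
[('board_end', array([ 384., -215.,   99.]), 0.65), ('wedge_centre', array([ 385., -189.,   89.]), 0.58)]
nail_jar [array([620.,  -4.,  -4.])]
screw_box [array([ 581., -163.,   -4.])]
tape_measure [array([633., 115.,  -4.])]
```

View pics/v9.png

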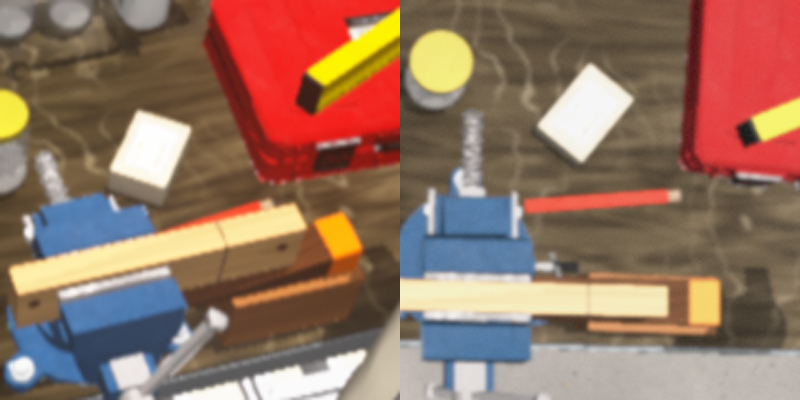

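The picture shows the block under the board end and the wedge jammed between them, with its orange butt outside at (340,240) in the left half and (705,302) in the right. The board is level (0.000–0.002 rad), the bystanders have not moved and the robot is clear.

```bash
python3 -c "
from cell import ctrl
print(ctrl.finish_job())"
```

```text
the job is handed in; nothing more can be done
None
```

The job is handed in: the block stands under the free end and the wedge is jammed thin end first between it and the board, which measured level to about 0.002 rad with the robot clear and the jar, carton and tape measure unmoved.

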